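Find the loose relay on the training desk

ROBOT

A 6-joint arm with a two-finger parallel gripper is mounted at the origin on the work surface. World frame = base frame: x ahead of the robot, y to its left, z up, the work surface at z = 0. Lengths are in m, angles in rad, forces in N, time in s.
With the tool pointing down it reaches from about 0.4 to 0.825 m from the base axis. Payload 7 kg.
Tool frame: the origin (TCP) lies midway between the tips of the shut fingers; the grasp point (between the pads) lies 19 mm behind it; z points along the fingers, y is the line along which they close (so a half turn about z gives the same grasp; the last joint's range is limited). The gripper opens to 88 mm and grips with 3 to 60 N. Pads are 19 mm wide; open, the fingers measure 130 mm over their backs; the gripper's body (78 mm by 193 mm) begins 47 mm behind the grasp point.
Start: joints at [-1.036, 0.359, 0.012, 0, -1.224, -0.288], TCP at [0.165, -0.655, 0.227] pointing down, gripper open.
Joint ranges: [-3.07, 3.07], [-1.43, 2.12], [-1.02, 1.25], [-3.03, 1.67], [-3.05, -0], [-3.03, 3.03]. Speed limits (rad/s): [2.39, 2.39, 3.01, 3.14, 3.14, 3.14].

INTERFACE

Orientations are given as [roll, pitch, yaw] about the fixed x, y, z axes, in that order (R = Rz(yaw) Ry(pitch) Rx(roll)).
In Python, from station import arm gives the robot as it stands.
- The arm moves only by the tool servo_tool, never from a script. Its argument "deltas" is a list of rows, each a list of 7 numbers: the closure, from -1 (fully open) to 1 (shut), then the shift along the tool's x, y, z in mm, then the turn, a rotation vector about the tool's x, y, z in degrees. In form: [[gripper, x, y, z, ax, ay, az], ...]. A call has 1 to 20 rows; each row shifts and turns the commanded pose from where the row before left it, along the tool's axes as they then stand; what a row does not reach is not made up. A row lasts 1/12 s, in which the tool goes at most 41.7 mm and 7.16 degrees, less where a joint would pass 70% of its speed; a pose out of reach is approached as far as the arm can. A call is refused whole if a number of a shift passes 41.7 or a number of a turn 7.16, either way. A call with a gripper value outside its range is refused whole. The fingers move at their own pace and stop on an object; "squeeze" is the grip in N (left out, the last holds). Time passes only in rows, so rows that do not move let the fingers close. It gives the time, the measured TCP pose, the force, the opening and the grip force at its end, in the units of the state.
- arm.get_state(): the state, without advancing time (a new reading comes with each control period).
- arm.grab_frame(name): name is "scene" or "top"; returns a dict with "color" (420x560x3 uint8, red, green, blue), "K" (3x3 intrinsics, pixels), "position" and "orientation" of the camera in the world. Camera axes: x right, y down, z forward; pixel columns grow to the right and rows downward; lengths in m; the calibration is good to about 2 mm. A picture is of the moment at which its call begins. There is no depth.
- arm.job_done(): hands the job in; it is judged then, once.
Trained networks look in a picture, given as the dict that the camera call returned (one of the last four; its "shot" number tells which), for a name from the list of things; names that differ only in an ending like _2 or _b are one class to them, and where a whole thing is asked for, a point or a joint stands for the part that bears it (a point fixed in the world has none). Each returns a list of dicts, best first, with "conf" (0 to 1); they miss things now and then, are a little off and sometimes report something else, mostly with a low value. They report only what shows in the picture. A call takes as long as a camera call. They do not tell look-alikes from the thing itself.
- arm.recognise(query, picture): "at" ([x, y, z] in m, in the coordinates of the camera as it stood for that picture, good to about 4 mm: the middle of the surface that is visible of it).
The state is a dict: "t": time; "q": joint angles; "qd": joint speeds; "joint_efforts": joint torques, N m; "eef_pos": TCP position; "ee_rot": TCP orientation; "force": force on the tool from outside, world axes, zero at the start; "moment": the same for the moment, N m; "width": finger opening in m; "gripper_force": force on a finger pad.
Only numpy, scipy, OpenCV 4.12 (cv2) and the standard library are available. Lean on these libraries where they do the work, as an engineer would, in place of code of your own. Each camera call takes 0.05 s, during which the arm holds its last target. There are 200 camera calls.

TASK

Check the three plug-in relays on the sloped desk: working from the robot's left to its right, wiggle each one sideways along the desk, first to the left and then to the right, with a firm push of about 5 N near its top, to feel how much it gives. Exactly one is loose in its socket: pull it out and stand it upright on its base in the grey repair tray, without dropping it. Leave the sound ones in their sockets and do not disturb the pliers, tape roll and breaker block in front of the desk.

Things in the scene. Friction and masses are not known exactly. Their poses are not given: they have to be found in the camera images.
- desk: Grey sloped training desk, fixed, 450 mm wide along its y (y: robot's left; x: away from robot; z up). Origin: on the table under its middle. Its top slopes 30 degrees towards the robot and carries three black sockets, 68 x 66 mm, 30 mm high, whose axes lean along (-0.5, 0, 0.866) in the desk's frame. Socket floors: x = -17, z = 73 mm, y = +120 (left), 0 (middle), -120 (right).
- light_bar (a point): Middle of the aluminium light bar, 24 mm thick, 480 mm long along the desk's y, fixed above the relays (desk frame x = -16, z = 229 mm) on posts at y = +-230 mm. A gripper pointing straight down on a relay strikes it; one tilted 30 degrees along the relays clears it.
- tray: Grey open repair tray, fixed, outside 180 (x) x 150 (y) mm, 35 mm high, walls and floor 5 mm. Origin: centre of its underside; z up.
- relay_a: One of three alike plug-in relays: white block 38 x 38 x 115 mm, grey band, flat base with a 4 mm lug on its two x faces, about 220 g; in any of the sockets, its lower 30 mm inside, leaning back 30 degrees. Origin: centre of the base; z along the block, y to the desk's left. Held by a latch that no pull frees (1.5 mm slack), or in the bad socket free to pull out along the socket's axis.
- grip_a (a point): Point on relay_a's axis to press or grip, 85 mm above its base. The fit rocks sideways (along y) about the base only. Sound: stiff spring, 12 N m/rad after about 1.5 mm of rattle at the top; 5 N here moves the top 4 to 6 mm, and it springs back. Loose: rocks 0.13 rad (top 15 mm) either way at under 1.5 N, then a stop; stays where left.
- top_a (a point): Centre of the top face of relay_a, 115 mm above its base.
- relay_b: One of three alike plug-in relays: white block 38 x 38 x 115 mm, grey band, flat base with a 4 mm lug on its two x faces, about 220 g; in any of the sockets, its lower 30 mm inside, leaning back 30 degrees. Origin: centre of the base; z along the block, y to the desk's left. Held by a latch that no pull frees (1.5 mm slack), or in the bad socket free to pull out along the socket's axis.
- grip_b (a point): Point on relay_b's axis to press or grip, 85 mm above its base. The fit rocks sideways (along y) about the base only. Sound: stiff spring, 12 N m/rad after about 1.5 mm of rattle at the top; 5 N here moves the top 4 to 6 mm, and it springs back. Loose: rocks 0.13 rad (top 15 mm) either way at under 1.5 N, then a stop; stays where left.
- top_b (a point): Centre of the top face of relay_b, 115 mm above its base.
- relay_c: One of three alike plug-in relays: white block 38 x 38 x 115 mm, grey band, flat base with a 4 mm lug on its two x faces, about 220 g; in any of the sockets, its lower 30 mm inside, leaning back 30 degrees. Origin: centre of the base; z along the block, y to the desk's left. Held by a latch that no pull frees (1.5 mm slack), or in the bad socket free to pull out along the socket's axis.
- grip_c (a point): Point on relay_c's axis to press or grip, 85 mm above its base. The fit rocks sideways (along y) about the base only. Sound: stiff spring, 12 N m/rad after about 1.5 mm of rattle at the top; 5 N here moves the top 4 to 6 mm, and it springs back. Loose: rocks 0.13 rad (top 15 mm) either way at under 1.5 N, then a stop; stays where left.
- top_c (a point): Centre of the top face of relay_c, 115 mm above its base.
- breaker_1: Bystander: white circuit breaker block, 68 x 54 x 65 mm, loose. Origin: centre of its underside.
- pliers: Bystander: pliers with blue handles lying flat, about 175 mm long, 16 mm high, loose. Origin: on the table about their middle.
- tape: Bystander: roll of black tape lying flat, 84 mm across, 19 mm high, loose. Origin: centre of its underside.
There are look-alikes about, which are no part of the job. What is shaped like the relay_c but yellow is not meant. Leave any purple look-alike of the relay_a alone.

How it is judged:
By the outcome, as a careful person would: the job done as asked, in the order asked, and still so for the second after the job is handed in, with the robot touching nothing.
It also fails if it takes over 67 s, if anything falls off the work surface, if the arm or the gripper's body presses on something with over 40 N, if the wrist force passes 120 N, or if a joint passes its speed limit or range.

## Working session

There is one attempt and no reset: what is moved stays moved. The work goes in short steps, Python scripts to look and compute and a tool call to move; the robot and the scene stay as the last step left them, time stands still between calls to the robot, and variables do not carry over. Pictures are saved under pics/ and viewed, at most 10 in all, crops included, and the job is handed in when it is done.

Besides the shell and the picture viewer there is one more tool, called after "Call:" as a command line: name --pt "numbers of a row" for each row, then --argument value for the rest. servo_tool: Moves the arm, as the interface text tells. Its arguments: {"type":"object","properties":{"deltas":{"type":"array","items":{"type":"array","items":{"type":"number"}}},"squeeze":{"type":"number"}},"required":["deltas"]}

```bash
mkdir -p pics; ls
cat > h.py <<'E'
import numpy as np, cv2
from station import arm
from scipy.spatial.transform import Rotation as R
def camR(f):
    o=np.array(f["orientation"],float)
    if o.shape==(3,3): return o
    return R.from_euler("xyz",o).as_matrix() if o.size==3 else R.from_quat(o).as_matrix()
def w(f,p): return camR(f)@np.array(p)+np.array(f["position"])
def proj(f,P):
    c=camR(f).T@(np.array(P)-np.array(f["position"])); u=np.array(f["K"])@c; return u[:2]/u[2]
E
python3 - <<'E'
from h import *
s=arm.get_state(); print({k:np.round(v,3).tolist() for k,v in s.items()})
fs={}
for n in("scene","top"):
    f=arm.grab_frame(n); cv2.imwrite(f"pics/{n}0.png",f["color"][:,:,::-1]); print(n,f["orientation"],f["position"],np.array(f["K"]).tolist())
    for q in("desk","light_bar","tray","relay_a","grip_a","top_a","breaker_1","pliers","tape"):
        for d in arm.recognise(q,f): 
            p=w(f,d["at"]); print(n,q,round(d["conf"],2),p.round(3),proj(f,p).round())
E
```

```text
pics
{'t': 0.0, 'q': [-1.036, 0.359, 0.011, -0.0, -1.224, -0.288], 'qd': [-0.0, -0.001, 0.0, -0.001, -0.002, 0.002], 'joint_efforts': [-0.0, -58.272, 29.307, 6.998, 0.007, -0.0], 'eef_pos': [0.165, -0.654, 0.226], 'ee_rot': [3.14, -0.0, -2.895], 'force': [-0.666, -0.187, 0.233], 'moment': [0.03, 0.026, 0.05], 'gripper_force': 0.0, 'width': 0.088}
scene [-2.27355935 -0.00840537  2.090748  ] [1.26271266 0.40925234 0.90553519] [[520.8614783505413, 0.0, 276.09806145169307], [0.0, 520.8614783505413, 208.57076227033764], [0.0, 0.0, 1.0]]
scene desk 0.9 [ 0.669 -0.081  0.07 ] [212. 277.]
scene desk 0.42 [ 0.593 -0.23   0.134] [176. 211.]
scene light_bar 0.81 [ 0.674 -0.08   0.065] [212. 280.]
scene tray 0.65 [0.531 0.326 0.012] [411. 326.]
scene tray 0.37 [0.63  0.004 0.134] [255. 259.]
scene relay_a 0.92 [0.627 0.006 0.135] [256. 258.]
scene relay_a 0.85 [ 0.555 -0.456  0.042] [119. 201.]
scene relay_a 0.76 [0.347 0.009 0.038] [316. 217.]
scene relay_a 0.64 [ 0.593 -0.229  0.136] [176. 211.]
scene relay_a 0.59 [ 0.608 -0.106  0.135] [217. 234.]
scene grip_a 0.84 [ 0.589 -0.23   0.139] [176
[... 1373 characters left out ...]
top grip_a 0.75 [ 0.57  -0.231  0.164] [375. 192.]
top grip_a 0.75 [0.341 0.007 0.037] [272. 289.]
top grip_a 0.71 [ 0.581 -0.111  0.167] [323. 187.]
top top_a 0.96 [0.6   0.003 0.167] [274. 178.]
top top_a 0.94 [ 0.585 -0.112  0.17 ] [324. 185.]
top top_a 0.9 [ 0.544 -0.447  0.041] [448. 213.]
top top_a 0.8 [0.337 0.006 0.04 ] [273. 291.]
top top_a 0.57 [ 0.568 -0.231  0.164] [375. 193.]
top breaker_1 0.8 [ 0.448 -0.261  0.064] [379. 248.]
top breaker_1 0.32 [ 0.584 -0.12   0.169] [327. 185.]
top breaker_1 0.17 [ 0.593 -0.     0.168] [275. 181.]
top pliers 0.63 [ 0.572 -0.228  0.165] [374. 191.]
top pliers 0.62 [ 0.452 -0.105  0.013] [315. 247.]
top tape 0.62 [0.431 0.158 0.019] [216. 253.]
```

View pics/scene0.png

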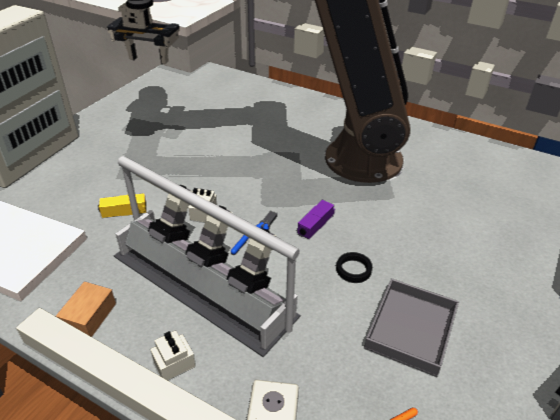

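View pics/top0.png

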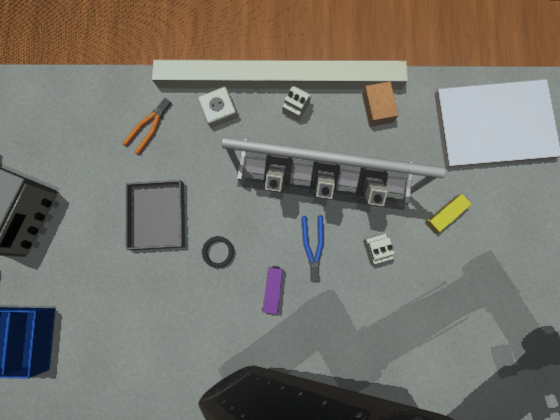

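The scene picture shows the desk with a bar and three relays (scene px about (175,210), (213,232), (253,262)). The tray is at (411,325), and the yellow and purple look-alikes lie on the table. In the top picture the relay tops are at about (275,183), (325,187) and (377,195), and the tray is centred at (156,216). I'll enlarge these to fit the desk pose.

Run:
```python
import cv2,numpy as np
t=cv2.imread("pics/top0.png");s=cv2.imread("pics/scene0.png")
a=cv2.resize(t[130:215,215:450],None,fx=3.4,fy=3.4,interpolation=cv2.INTER_CUBIC)
b=cv2.resize(s[150:310,110:310],None,fx=1.9,fy=1.9,interpolation=cv2.INTER_CUBIC)
c=cv2.resize(t[172:258,118:194],None,fx=3.4,fy=3.4,interpolation=cv2.INTER_CUBIC)
o=np.zeros((600,800,3),np.uint8);o[:a.shape[0],:a.shape[1]]=a
o[292:292+b.shape[0],:b.shape[1]]=b;o[292:292+c.shape[0],400:400+c.shape[1]]=c
cv2.imwrite("pics/crop.png",o);print(a.shape,b.shape,c.shape)
```

```text
(289, 799, 3) (304, 380, 3) (292, 258, 3)
```

View pics/crop.png

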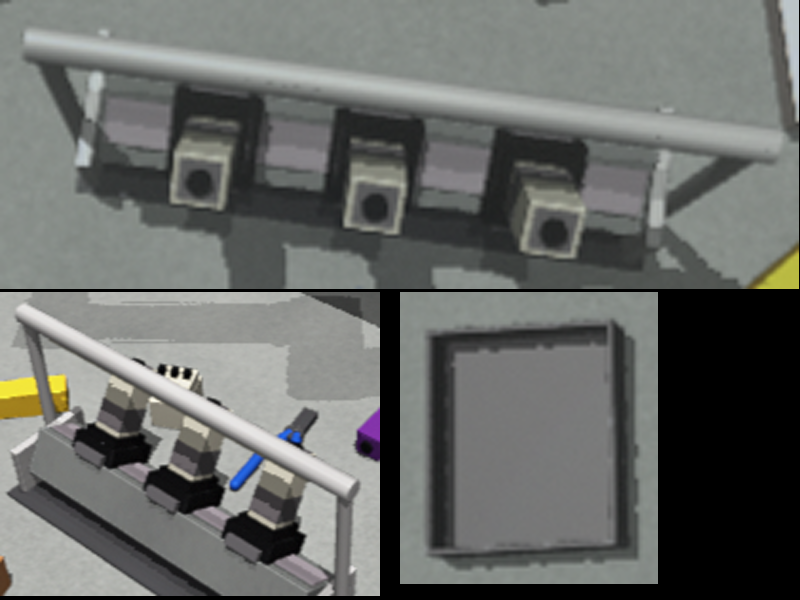

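```bash
cat >> h.py <<'E'
def Rz(a): return R.from_euler("z",a).as_matrix()
def D(p,P): return Rz(p[2])@(np.array(P)/1000)+[p[0],p[1],0]
E
python3 - <<'E'
from h import *
from scipy.optimize import least_squares as ls
T=arm.grab_frame("top");S=arm.grab_frame("scene")
obs=[(T,(273.8,183.8),(-74.5,120,172.6)),(T,(325.3,190.6),(-74.5,0,172.6)),(T,(377.4,197.6),(-74.5,-120,172.6)),
(T,(222.9,142.9),(-16,240,229)),(T,(444.4,172.6),(-16,-240,229)),(S,(121.6,161.6),(-16,-240,229)),(S,(294.2,254.2),(-16,240,229))]
r=ls(lambda p:np.concatenate([proj(f,D(p,P))-u for f,u,P in obs]),[.63,-.11,-.13],loss="soft_l1")
print("desk",r.x.round(4));print(np.array([proj(f,D(r.x,P))-u for f,u,P in obs]).round(1).tolist())
tr=[(90,75),(90,-75),(-90,-75),(-90,75)]; px=[(126.2,183.2),(180.6,180.8),(181.2,247.3),(126.8,248.8)]
q=ls(lambda p:np.concatenate([proj(T,D(p,(*a,35)))-u for a,u in zip(tr,px)]),[.53,.33,0]); 
print("tray",q.x.round(4),q.fun.round(1))
p=r.x
for n,y in zip("LMR",(120,0,-120)):
  print(n,"base",D(p,(-17,y,73)).round(4),"grip",D(p,(-17-42.5,y,73+73.6)).round(4),"top",D(p,(-74.5,y,172.6)).round(4))
np.save("desk.npy",p);np.save("tray.npy",q.x)
vis=T["color"][:,:,::-1].copy()
E
```

```text
desk [ 0.6457 -0.1265 -0.1294]
[[0.4, -1.0], [0.7, -0.6], [1.0, -0.4], [0.2, 0.5], [-0.5, 0.6], [0.3, -0.4], [2.1, 0.5]]
tray [0.5302 0.3262 0.0607] [-0.2 -0.2  0.8 -0.5  0.9 -0.2 -1.4  0.9]
L base [ 0.6443 -0.0053  0.073 ] grip [6.022e-01 1.000e-04 1.466e-01] top [0.5873 0.0021 0.1726]
M base [ 0.6288 -0.1243  0.073 ] grip [ 0.5867 -0.1189  0.1466] top [ 0.5718 -0.1169  0.1726]
R base [ 0.6134 -0.2433  0.073 ] grip [ 0.5712 -0.2378  0.1466] top [ 0.5563 -0.2359  0.1726]
```

The fit is good: residuals are about 1 px, roughly 2 mm, and the heights agree. Next I plan the approach to the left relay, with the tool tilted along its axis and straddling it.

```bash
cat >> h.py <<'E'
desk=np.load("desk.npy");tray=np.load("tray.npy")
RT=Rz(desk[2])@np.array([[-.8660254,0,.5],[0,1,0],[-.5,0,-.8660254]])  # tool tilted along relays
Y=dict(L=120,M=0,R=-120)
def at(n,h,dy=0): # TCP point h mm above base along socket axis
    return D(desk,(-17-.5*h,Y[n]+dy,73+.866*h))
def cur():
    s=arm.get_state(); return np.array(s["eef_pos"]),R.from_euler("xyz",s["ee_rot"]).as_matrix(),s
def delta(pT,RTt=None):
    p,r,s=cur(); RTt=r if RTt is None else RTt
    rv=R.from_matrix(r.T@RTt).as_rotvec(degrees=True)
    print("t",round(s["t"],2),"p",p.round(4),"turn",rv.round(1),"shift now-axes",(r.T@(pT-p)*1000).round(1),"target-axes",(RTt.T@(pT-p)*1000).round(1))
E
python3 -c "
from h import *
delta(at('L',166),RT); p=cur()[0]; print(at('L',166),at('M',166),at('R',166))"
```

```text
t 1.1 p [ 0.1649 -0.6545  0.2266] turn [  5.6 -29.6  21.1] shift now-axes [-546.3  542.9    9.8] target-axes [-262.4  705.6  162.9]
[0.56202348 0.00537091 0.216756  ] [ 0.54654116 -0.11362614  0.216756  ] [ 0.53105883 -0.23262319  0.216756  ]
```

Call:
servo_tool --pt "-0.3 0 0 -8 0.93 -4.93 3.52" --pt "-0.3 0 0 -8 0.93 -4.93 3.52" --pt "-0.3 0 0 -8 0.93 -4.93 3.52" --pt "-0.3 0 0 -8 0.93 -4.93 3.52" --pt "-0.3 0 0 -8 0.93 -4.93 3.52" --pt "-0.3 0 0 0 0.93 -4.93 3.52" --pt "-0.3 -13 35 7 0 0 0" --pt "-0.3 -13 35 7 0 0 0" --pt "-0.3 -13 35 7 0 0 0" --pt "-0.3 -13 35 7 0 0 0" --pt "-0.3 -13 35 7 0 0 0" --pt "-0.3 -13 35 7 0 0 0" --pt "-0.3 -13 35 7 0 0 0" --pt "-0.3 -13 35 7 0 0 0" --pt "-0.3 -13 35 7 0 0 0" --pt "-0.3 -13 35 7 0 0 0" --pt "-0.3 0 0 0 0 0 0" --pt "-0.3 0 0 0 0 0 0"

```text
t: 2.6
eef_pos: [0.3516, -0.323, 0.271]
ee_rot: [3.141, 0.524, 3.02]
force: [-1.0, -0.4, -0.4]
width: 0.0569
gripper_force: 0.0
```

```bash
python3 -c "
from h import *
delta(at('L',166),RT);print(cur()[2]['width'],cur()[2]['force'])"
```

```text
t 2.6 p [ 0.3516 -0.323   0.271 ] turn [0.2 0.  0.4] shift now-axes [-119.2  351.4  131.6] target-axes [-116.9  352.7  130.1]
0.05690190404938976 [-0.96199009 -0.4218545  -0.42283499]
```

Call:
servo_tool --pt "-0.3 -11.8 35.2 13.1 0 0 0" --pt "-0.3 -11.8 35.2 13.1 0 0 0" --pt "-0.3 -11.8 35.2 13.1 0 0 0" --pt "-0.3 -11.8 35.2 13.1 0 0 0" --pt "-0.3 -11.8 35.2 13.1 0 0 0" --pt "-0.3 -11.8 35.2 13.1 0 0 0" --pt "-0.3 -11.8 35.2 13.1 0 0 0.1" --pt "-0.3 -11.8 35.2 13.1 0 0 0.1" --pt "-0.3 -11.8 35.2 13.1 0 0 0.1" --pt "-0.3 -11.8 35.2 13.1 0 0 0.1" --pt "-0.3 0 0 0 0 0 0" --pt "-0.3 0 0 0 0 0 0" --pt "-0.3 0 0 0 0 0 0"

```text
t: 3.68
eef_pos: [0.5467, -0.0276, 0.2179]
ee_rot: [3.14, 0.516, 2.998]
force: [-0.0, -0.8, 0.1]
width: 0.0567
gripper_force: 0.0
```

Run:
```python
from h import *
delta(at('L',166),RT);delta(at('L',66),RT)
for n in("scene","top"):
    f=arm.grab_frame(n); c=f["color"][:,:,::-1].copy()
    u,v=proj(f,at('L',115)).astype(int)
    c=c[max(v-75,0):v+75,max(u-100,0):u+100]; cv2.imwrite(f"pics/{n}1.png",cv2.resize(c,None,fx=4,fy=4)); print(u,v)
a=cv2.imread("pics/scene1.png");b=cv2.imread("pics/top1.png")
cv2.imwrite("pics/c1.png",cv2.resize(np.hstack([a,b]),(800,300)))
```

```text
t 3.68 p [ 0.5467 -0.0276  0.2179] turn [-0.3 -0.4 -0.7] shift now-axes [-8.5 34.8  6.2] target-axes [-8.8 34.7  6.5]
t 3.68 p [ 0.5467 -0.0276  0.2179] turn [-0.3 -0.4 -0.7] shift now-axes [ -9.2  35.4 106.2] target-axes [ -8.8  34.7 106.5]
264 232
274 182
```

View pics/c1.png

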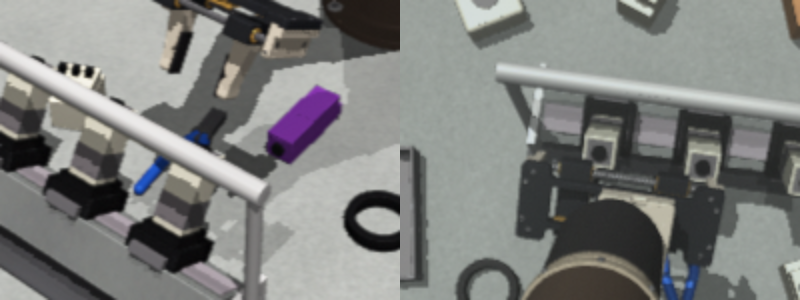

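The pictures show the gripper hanging clear in front of the left and middle relays, at the pre-approach height. It is still 35 mm short sideways, so I correct that first and check.

Call:
servo_tool --pt "-0.3 -4.3 17.4 3.2 -0.2 -0.2 -0.4" --pt "-0.3 -4.3 17.4 3.2 -0.1 -0.2 -0.3" --pt "-0.3 0 0 0 0 0 0" --pt "-0.3 0 0 0 0 0 0"

```text
t: 4.12
eef_pos: [0.562, 0.0064, 0.2178]
ee_rot: [3.14, 0.525, 3.013]
force: [-0.2, -0.4, 0.1]
width: 0.057
gripper_force: 0.0
```

Run:
```python
from h import *
delta(at('L',66),RT)
```

```text
t 4.12 p [0.562  0.0064 0.2178] turn [0.1 0.1 0. ] shift now-axes [  0.6  -1.2 100.9] target-axes [  0.4  -1.  100.9]
```

Call:
servo_tool --pt "-0.3 0.1 -0.2 20 0 0 0" --pt "-0.3 0.1 -0.2 20 0 0 0" --pt "-0.3 0.1 -0.2 20 0 0 0" --pt "-0.3 0.1 -0.2 20 0 0 0" --pt "-0.3 0 -0.2 21 0 0 0" --pt "-0.3 0 0 0 0 0 0" --pt "-0.3 0 0 0 0 0 0" --pt "-0.3 0 0 0 0 0 0"

```text
t: 4.78
eef_pos: [0.5896, -0.0132, 0.1521]
ee_rot: [3.127, 0.487, 3.028]
force: [-0.4, 0.5, 0.4]
width: 0.057
gripper_force: 0.0
```

Run:
```python
from h import *
delta(at('L',66),RT); print(RT.T@cur()[2]['force'])
```

```text
t 4.78 p [ 0.5896 -0.0132  0.1521] turn [ 1.3 -2.1  0.8] shift now-axes [-7.9 14.1 29.2] target-axes [-6.6 14.8 29.1]
[ 0.21324417  0.43072223 -0.56016394]
```

Run:
```python
from h import *
s=cur()[2]; print(np.round(s['q'],3),np.round(s['qd'],3))
```

```text
[ 0.167  0.037 -1.016  1.212 -0.124 -3.029] [ 0.015 -0.008  0.     0.004  0.004 -0.005]
```

The arm came up against joint limits (q3 about -1.02, q6 about -3.03), with the wrist near singular. I back out, gather samples of q against pose, and fit a kinematic model so I can choose a reachable wrist configuration.

Call:
servo_tool --pt "-0.3 -1 3 -15 0.2 -0.4 0.2" --pt "-0.3 -1 3 -15 0.2 -0.4 0.2" --pt "-0.3 -1 3 -15 0.2 -0.4 0.2" --pt "-0.3 -1 3 -15 0.2 -0.4 0.2" --pt "-0.3 -1 2 -15 0.2 -0.4 0" --pt "-0.3 0 0 0 0 0 0" --pt "-0.3 0 0 0 0 0 0"

```text
t: 5.37
eef_pos: [0.5605, 0.0055, 0.2208]
ee_rot: [3.135, 0.524, 3.015]
force: [-0.0, 0.2, 0.6]
width: 0.0565
gripper_force: 0.0
```

```bash
cat >> h.py <<'E'
import json
def rec():
    s=arm.get_state(); open("samples.jsonl","a").write(json.dumps(dict(q=list(map(float,s["q"])),p=list(map(float,s["eef_pos"])),r=list(map(float,s["ee_rot"]))))+"\n"); return s
E
python3 - <<'E'
from h import *
s=rec();print(np.round(s['q'],3));delta(at('L',166),RT)
for q,p,r in [([-1.036,.359,.011,0,-1.224,-.288],[.165,-.6545,.2266],[3.14,0,-2.895]),([.167,.037,-1.016,1.212,-.124,-3.029],[.5896,-.0132,.1521],[3.127,.487,3.028])]:
    open("samples.jsonl","a").write(json.dumps(dict(q=q,p=p,r=r))+"\n")
E
```

```text
[ 0.453 -0.11  -0.93   0.759 -0.401 -2.804]
t 5.37 p [0.5605 0.0055 0.2208] turn [0.5 0.  0.1] shift now-axes [0.7 0.1 4.3] target-axes [0.7 0.1 4.3]
```

```bash
cat >> h.py <<'E'
def E(ax,a): return R.from_euler(ax,a).as_matrix()
S4=S6=1;C6=0
def ori(q,s4,s6,c): return E("z",q[0])@E("y",q[1]-q[2])@E("x",s4*q[3])@E("y",-q[4])@E("x",s6*q[5]+c)@np.array([[0,0,1],[0,1,0],[-1,0,0.]])
def A(q,s4):
    z=E("z",q[0]);f=z@E("y",q[1]-q[2]);u=z@E("y",q[1]);t=f@E("x",s4*q[3])@E("y",-q[4])
    return np.stack([z[:,0],z[:,1],z[:,2],u[:,0],u[:,2],f[:,0],f[:,2],t[:,0]],1)
E
python3 - <<'E'
from h import *
D_=[json.loads(l) for l in open("samples.jsonl")]
for s4 in(1,-1):
  for s6 in(1,-1):
    cs=[]
    for d in D_:
        o=ori(d["q"],s4,s6,0).T@R.from_euler("xyz",d["r"]).as_matrix(); cs.append(R.from_matrix(o).as_rotvec().round(3).tolist())
    print(s4,s6,cs)
  M=np.vstack([A(d["q"],s4) for d in D_]);y=np.hstack([d["p"] for d in D_])
  x,res,rk,sv=np.linalg.lstsq(M,y,rcond=1e-3);print(x.round(3),rk,sv.round(3),(M@x-y).round(4))
E
```

```text
1 1 [[0.515, 0.515, 2.519], [-0.001, -0.0, -0.995], [0.197, 0.197, 2.058]]
1 -1 [[-0.351, -0.73, -2.901], [-0.001, 0.0, -1.571], [0.182, 0.228, 2.281]]
[ 0.272 -0.153 -0.466  0.166  0.327  0.021  0.25  -0.217] 8 [3.386 2.944 1.742 0.683 0.567 0.149 0.103 0.094] [-0.0127  0.0262 -0.      0.033   0.0195 -0.      0.0112 -0.0665  0.    ]
-1 1 [[-0.0, -0.0, -2.246], [-0.001, -0.0, -0.995], [-0.0, 0.0, -1.796]]
-1 -1 [[-0.0, -0.0, -1.571], [-0.001, 0.0, -1.571], [-0.0, 0.0, -1.571]]
[ 0.144 -0.153 -0.107  0.096  0.54   0.184  0.15   0.217] 8 [3.386 2.944 1.742 0.683 0.567 0.149 0.103 0.094] [-0.0127  0.0262 -0.      0.033   0.0195 -0.      0.0112 -0.0665 -0.    ]
```

Call:
servo_tool --pt "-0.3 0 0 -20 5 0 0" --pt "-0.3 0 0 -20 5 0 0" --pt "-0.3 0 0 -20 5 0 0" --pt "-0.3 0 0 -20 5 0 0" --pt "-0.3 0 0 0 0 0 0" --pt "-0.3 0 0 0 0 0 0"

```text
t: 5.87
eef_pos: [0.5245, 0.0193, 0.2896]
ee_rot: [-2.798, 0.515, 3.018]
force: [-0.0, -0.2, -0.5]
width: 0.0571
gripper_force: 0.0
```

```bash
python3 -c "
from h import *
print(np.round(rec()['q'],3))"
```

```text
[ 0.784 -0.103 -0.802  0.75  -0.997 -3.03 ]
```

Call:
servo_tool --pt "-0.3 0 0 0 -5 5 5" --pt "-0.3 0 0 0 -5 5 5" --pt "-0.3 0 0 0 -5 5 5" --pt "-0.3 0 0 0 -5 5 5" --pt "-0.3 0 0 0 0 5 5" --pt "-0.3 0 0 0 0 5 5" --pt "-0.3 0 0 0 0 0 0" --pt "-0.3 0 0 0 0 0 0"

```text
t: 6.53
eef_pos: [0.525, 0.0152, 0.2887]
ee_rot: [3.031, 0.074, 2.504]
force: [-0.3, -1.0, -0.3]
width: 0.0568
gripper_force: 0.0
```

Run:
```python
from h import *
print(np.round(rec()['q'],3))
D_=[json.loads(l) for l in open("samples.jsonl")]
def A2(q):
    f4=E("z",q[0])@E("y",q[1]-q[2])@E("x",-q[3]); t=f4@E("y",-q[4]); return np.hstack([A(q,-1),f4[:,1:3],t[:,2:3]])
y=np.hstack([d["p"] for d in D_])
M=np.vstack([A2(d["q"]) for d in D_])
for cols in([0,1,2,3,4,5,6,7],[0,2,3,4,5,6,7,8],list(range(9)),list(range(11))):
  x,res,rk,sv=np.linalg.lstsq(M[:,cols],y,rcond=1e-4);print(cols,x.round(3),rk,sv.round(3)[-3:],(M[:,cols]@x-y).round(4))
```

```text
[ 0.409 -0.009 -0.313  0.009 -1.134 -2.617]
[0, 1, 2, 3, 4, 5, 6, 7] [ 0.125 -0.156  0.002  0.083  0.585  0.215  0.108  0.328] 8 [0.403 0.195 0.178] [ 0.0022 -0.0024  0.0047  0.0309  0.0182 -0.0053  0.0131 -0.0816  0.0085
 -0.0071  0.0119 -0.0211 -0.0178  0.032   0.0132]
[0, 2, 3, 4, 5, 6, 7, 8] [ 0.002  0.198 -0.002  0.602  0.463 -0.     0.378 -0.192] 8 [0.456 0.195 0.183] [-0.      0.     -0.0001 -0.0001 -0.     -0.      0.0001 -0.0001  0.0001
 -0.     -0.     -0.0001  0.      0.0001  0.0001]
[0, 1, 2, 3, 4, 5, 6, 7, 8] [ 0.002  0.     0.198 -0.002  0.602  0.464 -0.     0.378 -0.192] 9 [0.282 0.195 0.156] [-0.      0.     -0.0001 -0.0001 -0.     -0.      0.0001  0.      0.0001
 -0.     -0.     -0.      0.      0.0001  0.0001]
[0, 1, 2, 3, 4, 5, 6, 7, 8, 9, 10] [ 0.001  0.     0.199 -0.002  0.602  0.464 -0.     0.378 -0.192 -0.
  0.   ] 11 [0.223 0.13  0.079] [-0.0001 -0.     -0.0001 -0.0001 -0.     -0.      0.0001  0.      0.0001
 -0.     -0.     -0.      0.      0.0001  0.0001]
```

The kinematic model fits to 0.1 mm: h 0.198, upper arm 0.602, forearm 0.464, wrist offset -0.192, tool 0.378. Next I search all IK branches within the joint limits.

```bash
cat >> h.py <<'E'
from scipy.optimize import least_squares as LS
LO=np.array([-3.07,-1.43,-1.02,-3.03,-3.05,-3.03]);HI=np.array([3.07,2.12,1.25,1.67,0,3.03])
def fk(q):
    z=E("z",q[0]);f=z@E("y",q[1]-q[2]);f4=f@E("x",-q[3]);t=f4@E("y",-q[4])
    return .198*z[:,2]+.602*(z@E("y",q[1]))[:,2]+.464*f[:,0]-.192*f4[:,1]+.378*t[:,0], ori(q,-1,-1,-np.pi/2)
FLIP=np.diag([-1.,-1,1])
def ik(p,r,q0):
    def e(q):
        a,b=fk(q); return np.hstack([(a-p)*5,R.from_matrix(b.T@r).as_rotvec()])
    s=LS(e,np.clip(q0,LO+.01,HI-.01),bounds=(LO,HI)); return s.x,np.abs(s.fun).max()
def iks(p,r,n=60,seed=0):
    g=np.random.default_rng(seed);out=[]
    for _ in range(n):
        q,e=ik(p,r,g.uniform(LO,HI))
        if e<2e-3 and not any(np.abs(q-o).max()<.05 for o in out): out.append(q)
    return out
E
python3 - <<'E'
from h import *
for n in "LMR":
  for h in(66,166):
    for nm,r in(("0",RT),("flip",RT@FLIP)):
      for q in iks(at(n,h),r,40): print(n,h,nm,q.round(2), "margin",np.minimum(q-LO,HI-q).min().round(2))
E
```

```text
L 166 0 [ 0.45 -0.1  -0.94  0.79 -0.39 -2.83] margin 0.08
L 166 flip [ 0.45 -0.1  -0.94  0.79 -0.39  0.31] margin 0.08
M 166 0 [ 0.22 -0.12 -0.88  0.52 -0.36 -2.37] margin 0.14
M 166 flip [ 0.22 -0.12 -0.88  0.52 -0.36  0.77] margin 0.14
R 66 0 [-0.07  0.14 -0.75  0.2  -0.16 -1.82] margin 0.16
R 66 flip [-0.07  0.14 -0.75  0.2  -0.16  1.32] margin 0.16
R 166 0 [-0.05 -0.06 -0.68  0.1  -0.43 -1.73] margin 0.34
R 166 flip [-0.05 -0.06 -0.68  0.1  -0.43  1.41] margin 0.34
```

```bash
cat >> h.py <<'E'
def RTt(th,yaw=0,roll=0):
    t=np.radians(th);s,c=np.sin(t),np.cos(t)
    return Rz(desk[2]+np.radians(yaw))@np.array([[-c,0,s],[0,1,0],[-s,0,-c]])@E("x",np.radians(roll))
def gp(n,g,r,dy=0): # TCP for grasp point g mm above base
    return at(n,g,dy)+.019*r[:,2]
E
python3 - <<'E'
from h import *
for n in "LMR":
  for th in(12,16,20,24,28):
    for g in(90,150):
      r=RTt(th)
      for q in iks(gp(n,g,r),r,15): print(n,th,g,q.round(2), "margin",np.minimum(q-LO,HI-q)[:5].min().round(2))
E
```

```text
L 12 90 [ 0.39  0.21 -0.52  0.17 -0.67 -2.21] margin 0.5
L 12 150 [ 0.42  0.1  -0.51  0.15 -0.78 -2.22] margin 0.51
L 16 90 [ 0.4   0.17 -0.62  0.27 -0.55 -2.32] margin 0.4
L 16 150 [ 0.44  0.07 -0.6   0.24 -0.68 -2.31] margin 0.42
L 20 90 [ 0.41  0.14 -0.73  0.44 -0.42 -2.48] margin 0.29
L 20 150 [ 0.46  0.03 -0.7   0.36 -0.58 -2.43] margin 0.32
L 24 90 [ 0.35  0.12 -0.88  0.77 -0.27 -2.77] margin 0.14
L 24 150 [ 0.45  0.   -0.81  0.53 -0.46 -2.6 ] margin 0.21
L 28 150 [ 0.4  -0.02 -0.93  0.81 -0.33 -2.83] margin 0.09
M 12 90 [ 0.16  0.2  -0.5   0.1  -0.67 -1.94] margin 0.52
M 12 150 [ 0.18  0.1  -0.49  0.09 -0.78 -1.94] margin 0.53
M 16 90 [ 0.18  0.17 -0.59  0.16 -0.56 -2.  ] margin 0.43
M 16 150 [ 0.2   0.06 -0.57  0.14 -0.68 -2.  ] margin 0.45
M 20 90 [ 0.18  0.14 -0.68  0.26 -0.43 -2.1 ] margin 0.34
M 20 150 [ 0.21  0.03 -0.65  0.21 -0.57 -2.07] margin 0.37
M 24 90 [ 0.17  0.11 -0.8   0.45 -0.28 -2.28] margin 0.22
M 24 150 [ 0.22 -0.01 -0.75  0.32 -0.45 -2.18] margin 0.27
M 28 150 [ 0.2  -0.03 -0.87  0.52 -0.31 -2.36] margin 0.15
R 12 90 [-0.07  0.24 -0.42  0.02 -0.7  -1.64] margin 0.6
R 12 150 [-0.07  0.14 -0.41  0.02 -0.81 -1.64] margin 0.61
R 16 90 [-0.07  0.21 -0.48  0.03 -0.6  -1.65] margin 0.54
R 16 150 [-0.06  0.1  -0.47  0.03 -0.72 -1.65] margin 0.55
R 20 90 [-0.07  0.18 -0.55  0.05 -0.5  -1.67] margin 0.47
R 20 150 [-0.06  0.07 -0.53  0.04 -0.62 -1.67] margin 0.49
R 24 90 [-0.06  0.16 -0.61  0.07 -0.38 -1.7 ] margin 0.38
R 24 150 [-0.06  0.05 -0.6   0.06 -0.51 -1.69] margin 0.42
R 28 90 [-0.06  0.14 -0.69  0.13 -0.25 -1.75] margin 0.25
R 28 150 [-0.05  0.02 -0.66  0.09 -0.4  -1.72] margin 0.36
```

```bash
python3 -c "
from h import *
r=RTt(20);delta(gp('L',160,r),r)"
```

```text
t 6.53 p [0.525  0.0152 0.2887] turn [  0.  -13.8 -29.4] shift now-axes [-36.8   7.8  99.4] target-axes [-12.1  -5.  105.5]
```

Call:
servo_tool --pt "-0.3 0 0 0 0 -2.3 -4.9" --pt "-0.3 0 0 0 0 -2.3 -4.9" --pt "-0.3 0 0 0 0 -2.3 -4.9" --pt "-0.3 0 0 0 0 -2.3 -4.9" --pt "-0.3 0 0 0 0 -2.3 -4.9" --pt "-0.3 0 0 0 0 -2.3 -4.9" --pt "-0.3 -3 -1 21 0 0 0" --pt "-0.3 -3 -1 21 0 0 0" --pt "-0.3 -3 -1 21 0 0 0" --pt "-0.3 -3 -1 21 0 0 0" --pt "-0.3 0 -1 21 0 0 0" --pt "-0.3 0 0 0 0 0 0" --pt "-0.3 0 0 0 0 0 0"

```text
t: 7.62
eef_pos: [0.5687, 0.006, 0.1938]
ee_rot: [-3.14, 0.347, 3.02]
force: [-0.6, -0.2, 0.0]
width: 0.057
gripper_force: 0.0
```

```bash
python3 -c "
from h import *
r=RTt(20);delta(gp('L',160,r),r);delta(gp('L',87,r),r);print(np.round(cur()[2]['q'],2))"
```

```text
t 7.62 p [0.5687 0.006  0.1938] turn [ 0.  -0.1  0.4] shift now-axes [-2.7 -1.5  1.1] target-axes [-2.7 -1.5  1.1]
t 7.62 p [0.5687 0.006  0.1938] turn [ 0.  -0.1  0.4] shift now-axes [-15.6  -1.7  72.9] target-axes [-15.4  -1.5  73. ]
[ 0.47  0.01 -0.69  0.34 -0.6  -2.42]
```

Call:
servo_tool --pt "-1 -3.1 -0.5 14.6 0 0 0.1" --pt "-1 -3.1 -0.5 14.6 0 0 0.1" --pt "-1 -3.1 -0.5 14.6 0 0 0.2" --pt "-1 -3.1 0 14.6 0 0 0" --pt "-1 -3.1 0 14.6 0 0 0" --pt "-1 0 0 0 0 0 0" --pt "-1 0 0 0 0 0 0" --pt "-1 0 0 0 0 0 0"

```text
t: 8.28
eef_pos: [0.6093, 0.0007, 0.1335]
ee_rot: [3.138, 0.351, 3.011]
force: [-0.8, -0.3, -0.4]
width: 0.0875
gripper_force: 0.0
```

```bash
cat >> h.py <<'E'
def st(n,th=20,g=87):
    r=RTt(th);delta(gp(n,g,r),r);s=cur()[2];print("F desk",(Rz(desk[2]).T@s["force"]).round(2),"q",np.round(s["q"],2),"w",round(s["width"],4))
E
python3 - <<'E'
from h import *
st('L')
f=arm.grab_frame("top"); u,v=proj(f,at('L',100)).astype(int); a=f["color"][v-60:v+60,u-60:u+60,::-1]
f=arm.grab_frame("scene"); u,v=proj(f,at('L',100)).astype(int); b=f["color"][v-60:v+60,u-60:u+60,::-1]
cv2.imwrite("pics/c2.png",cv2.resize(np.hstack([a,b]),(800,400),interpolation=cv2.INTER_CUBIC))
E
```

```text
t 8.28 p [0.6093 0.0007 0.1335] turn [ 0.2  0.1 -0.1] shift now-axes [ 2.4 -1.5  2.3] target-axes [ 2.4 -1.4  2.3]
F desk [-0.75 -0.38 -0.44] q [ 0.4   0.15 -0.73  0.43 -0.42 -2.48] w 0.0875
```

View pics/c2.png

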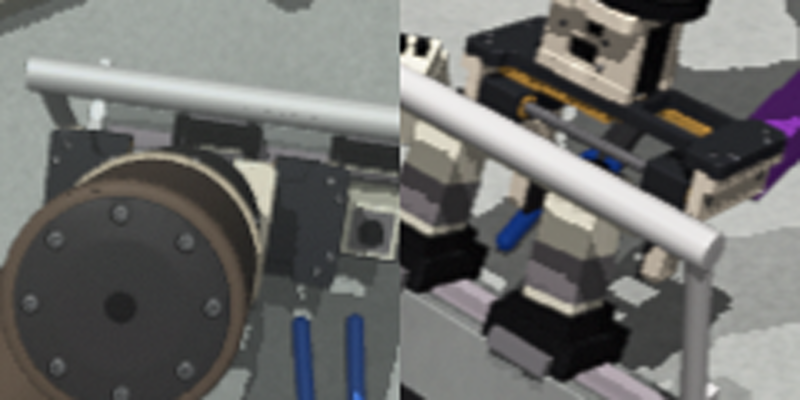

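The gripper straddles the left relay and clears the bar: the bar is at about (560,150) in the right half of the picture, with the gripper body behind and above it. I narrow the opening to 60 mm and push left in small steps.

Call:
servo_tool --pt "-0.36 2.4 0 2.3 0 0 0" --pt "-0.36 0 0 0 0 0 0" --pt "-0.36 0 0 0 0 0 0" --pt "-0.36 0 2 0 0 0 0" --pt "-0.36 0 2 0 0 0 0" --pt "-0.36 0 2 0 0 0 0" --pt "-0.36 0 2 0 0 0 0" --pt "-0.36 0 2 0 0 0 0" --pt "-0.36 0 0 0 0 0 0" --pt "-0.36 0 0 0 0 0 0" --pt "-0.36 0 0 0 0 0 0" --squeeze 50

```text
t: 9.3
eef_pos: [0.6091, 0.0106, 0.129]
ee_rot: [3.138, 0.349, 3.011]
force: [-0.3, -0.3, 0.7]
width: 0.0593
gripper_force: 0.0
```

```bash
python3 -c "
from h import *
st('L')"
```

```text
t 9.3 p [0.6091 0.0106 0.129 ] turn [ 0.2 -0.  -0.1] shift now-axes [ -0.5 -11.2  -1.4] target-axes [ -0.4 -11.2  -1.4]
F desk [-0.28 -0.29  0.67] q [ 0.42  0.16 -0.74  0.46 -0.41 -2.52] w 0.0593
```

Call:
servo_tool --pt "-0.36 0 1 0 0 0 0" --pt "-0.36 0 1 0 0 0 0" --pt "-0.36 0 0 0 0 0 0" --pt "-0.36 0 0 0 0 0 0" --pt "-0.36 0 0 0 0 0 0"

```text
t: 9.72
eef_pos: [0.6094, 0.0125, 0.1291]
ee_rot: [3.138, 0.349, 3.01]
force: [-0.6, -0.3, 1.1]
width: 0.06
gripper_force: 0.0
```

Call:
servo_tool --pt "-0.36 0 1 0 0 0 0" --pt "-0.36 0 1 0 0 0 0" --pt "-0.36 0 0 0 0 0 0" --pt "-0.36 0 0 0 0 0 0" --pt "-0.36 0 0 0 0 0 0"

```text
t: 10.13
eef_pos: [0.6097, 0.0145, 0.1291]
ee_rot: [3.138, 0.349, 3.011]
force: [0.4, -0.4, 0.2]
width: 0.06
gripper_force: 0.0
```

```bash
python3 -c "
from h import *
st('L')"
```

```text
t 10.13 p [0.6097 0.0145 0.1291] turn [ 0.2 -0.  -0.1] shift now-axes [ -0.4 -15.2  -1.4] target-axes [ -0.4 -15.2  -1.4]
F desk [ 0.4  -0.35  0.18] q [ 0.43  0.16 -0.74  0.46 -0.41 -2.53] w 0.06
```

Call:
servo_tool --pt "-0.36 0 1 0 0 0 0" --pt "-0.36 0 1 0 0 0 0" --pt "-0.36 0 0 0 0 0 0" --pt "-0.36 0 0 0 0 0 0"

```text
t: 10.47
eef_pos: [0.6099, 0.0165, 0.1291]
ee_rot: [3.138, 0.349, 3.011]
force: [0.3, -0.3, 0.1]
width: 0.0597
gripper_force: 0.0
```

Call:
servo_tool --pt "-0.36 0 1 0 0 0 0" --pt "-0.36 0 1 0 0 0 0" --pt "-0.36 0 0 0 0 0 0" --pt "-0.36 0 0 0 0 0 0"

```text
t: 10.8
eef_pos: [0.6102, 0.0185, 0.1291]
ee_rot: [3.138, 0.349, 3.011]
force: [-0.4, -0.3, -0.6]
width: 0.0599
gripper_force: 0.0
```

Call:
servo_tool --pt "-0.36 0 1 0 0 0 0" --pt "-0.36 0 1 0 0 0 0" --pt "-0.36 0 0 0 0 0 0" --pt "-0.36 0 0 0 0 0 0"

```text
t: 11.13
eef_pos: [0.6105, 0.0205, 0.1291]
ee_rot: [3.138, 0.349, 3.011]
force: [-0.4, 0.9, 0.0]
width: 0.0596
gripper_force: 0.0
```

Call:
servo_tool --pt "-0.36 0 1 0 0 0 0" --pt "-0.36 0 1 0 0 0 0" --pt "-0.36 0 0 0 0 0 0" --pt "-0.36 0 0 0 0 0 0"

```text
t: 11.47
eef_pos: [0.6104, 0.022, 0.1291]
ee_rot: [3.139, 0.349, 3.01]
force: [-0.5, -2.6, 1.0]
width: 0.0598
gripper_force: 1.6
```

Call:
servo_tool --pt "-0.36 0 1 0 0 0 0" --pt "-0.36 0 1 0 0 0 0" --pt "-0.36 0 0 0 0 0 0" --pt "-0.36 0 0 0 0 0 0"

```text
t: 11.8
eef_pos: [0.6103, 0.023, 0.1292]
ee_rot: [3.14, 0.348, 3.009]
force: [-1.3, -6.7, 5.9]
width: 0.0597
gripper_force: 4.1
```

Run:
```python
from h import *
st('L')
f=arm.grab_frame("scene"); u,v=proj(f,at('L',70)).astype(int); b=f["color"][v-70:v+50,u-70:u+70,::-1]
cv2.imwrite("pics/c3.png",cv2.resize(b,(700,600),interpolation=cv2.INTER_CUBIC))
```

```text
t 11.8 p [0.6103 0.023  0.1292] turn [ 0.  -0.1 -0.1] shift now-axes [ -0.9 -23.7  -1.1] target-axes [ -0.9 -23.7  -1.1]
F desk [-0.41 -6.81  5.95] q [ 0.44  0.16 -0.74  0.47 -0.42 -2.55] w 0.0597
```

View pics/c3.png

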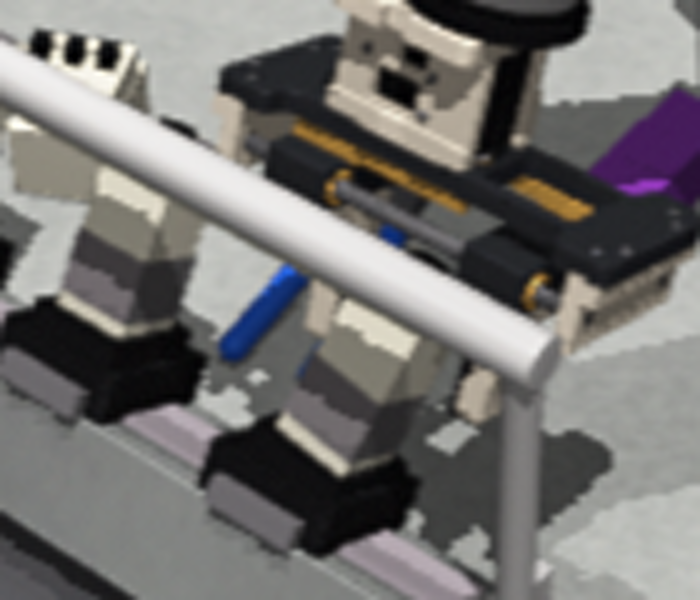

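The left relay has swung about 12 mm at the grip point with almost no force and then hit a stop (6.8 N), so it looks loose. Compared with the middle one it leans to the desk's left (to the right in the picture, around (380,330)). Next I push right.

Call:
servo_tool --pt "-0.36 0 -3 0 0 0 0" --pt "-0.36 0 -4 0 0 0 0" --pt "-0.36 0 -4 0 0 0 0" --pt "-0.36 0 -4 0 0 0 0" --pt "-0.36 0 -4 0 0 0 0" --pt "-0.36 0 -3 0 0 0 0" --pt "-0.36 0 -3 0 0 0 0" --pt "-0.36 0 -3 0 0 0 0" --pt "-0.36 0 -3 0 0 0 0" --pt "-0.36 0 -3 0 0 0 0" --pt "-0.36 0 -3 0 0 0 0" --pt "-0.36 0 -3 0 0 0 0" --pt "-0.36 0 0 0 0 0 0" --pt "-0.36 0 0 0 0 0 0"

```text
t: 13.02
eef_pos: [0.6057, -0.0156, 0.1289]
ee_rot: [3.139, 0.349, 3.01]
force: [0.1, 0.0, 0.1]
width: 0.0593
gripper_force: 0.0
```

Call:
servo_tool --pt "-0.36 0 -1 0 0 0 0" --pt "-0.36 0 -1 0 0 0 0" --pt "-0.36 0 0 0 0 0 0" --pt "-0.36 0 0 0 0 0 0"

```text
t: 13.35
eef_pos: [0.6055, -0.0173, 0.129]
ee_rot: [3.138, 0.349, 3.01]
force: [-0.3, -0.0, -0.1]
width: 0.0596
gripper_force: 0.0
```

```bash
python3 -c "
from h import *
st('L')"
```

```text
t 13.35 p [ 0.6055 -0.0173  0.129 ] turn [ 0.1 -0.  -0.1] shift now-axes [-0.5 16.9 -1.4] target-axes [-0.5 16.9 -1.4]
F desk [-0.24 -0.08 -0.06] q [ 0.37  0.15 -0.74  0.42 -0.41 -2.44] w 0.0596
```

Call:
servo_tool --pt "-0.36 0 -1 0 0 0 0" --pt "-0.36 0 -1 0 0 0 0" --pt "-0.36 0 0 0 0 0 0" --pt "-0.36 0 0 0 0 0 0"

```text
t: 13.68
eef_pos: [0.6054, -0.0191, 0.1291]
ee_rot: [3.138, 0.349, 3.011]
force: [-0.6, 2.3, 1.5]
width: 0.0599
gripper_force: 1.0
```

Call:
servo_tool --pt "-0.36 0 -1 0 0 0 0" --pt "-0.36 0 -1 0 0 0 0" --pt "-0.36 0 0 0 0 0 0" --pt "-0.36 0 0 0 0 0 0"

```text
t: 14.02
eef_pos: [0.6056, -0.0205, 0.1296]
ee_rot: [3.137, 0.35, 3.011]
force: [-1.9, 4.8, 2.5]
width: 0.0598
gripper_force: 2.8
```

Call:
servo_tool --pt "-0.36 0 -0.5 0 0 0 0" --pt "-0.36 0 -0.5 0 0 0 0" --pt "-0.36 0 0 0 0 0 0" --pt "-0.36 0 0 0 0 0 0"

```text
t: 14.35
eef_pos: [0.6057, -0.0209, 0.1297]
ee_rot: [3.137, 0.351, 3.012]
force: [-2.8, 9.1, 3.3]
width: 0.0596
gripper_force: 4.4
```

Call:
servo_tool --pt "-0.36 0 5 0 0 0 0" --pt "-0.36 0 5 0 0 0 0" --pt "-0.36 3 0 -14.6 0 0 0" --pt "-0.36 3 0 -14.6 0 0 0" --pt "-0.36 3 0 -14.6 0 0 0" --pt "-0.36 3 0 -14.6 0 0 0" --pt "-0.36 3 0 -14.6 0 0 0" --pt "-0.36 0 0 0 0 0 0" --pt "-0.36 0 -22 0 0 0 0" --pt "-0.36 0 -22 0 0 0 0" --pt "-0.36 0 -22 0 0 0 0" --pt "-0.36 0 -22 0 0 0 0" --pt "-0.36 0 -22 0 0 0 0" --pt "-0.36 0 0 0 0 0 0" --pt "-0.36 0 0 0 0 0 0" --pt "-0.36 0 0 0 0 0 0"

```text
t: 15.68
eef_pos: [0.5531, -0.1167, 0.1917]
ee_rot: [3.139, 0.348, 3.01]
force: [0.0, 0.8, -0.2]
width: 0.0595
gripper_force: 0.0
```

```bash
python3 -c "
from h import *
st('M')"
```

```text
t 15.68 p [ 0.5531 -0.1167  0.1917] turn [ 0.1 -0.  -0.1] shift now-axes [-15.8   2.1  70.9] target-axes [-15.8   2.2  70.9]
F desk [-0.07  0.79 -0.16] q [ 0.21  0.01 -0.65  0.2  -0.59 -2.06] w 0.0595
```

Call:
servo_tool --pt "-0.36 -3.2 0.6 14.2 0 0 0" --pt "-0.36 -3.2 0.6 14.2 0 0 0" --pt "-0.36 -3.2 0.6 14.2 0 0 0" --pt "-0.36 -3.2 0.6 14.2 0 0 0" --pt "-0.36 -3.2 0.6 14.2 0 0 0" --pt "-0.36 0 0 0 0 0 0" --pt "-0.36 0 0 0 0 0 0" --pt "-0.36 0 3 0 0 0 0" --pt "-0.36 0 3 0 0 0 0" --pt "-0.36 0 2 0 0 0 0" --pt "-0.36 0 2 0 0 0 0" --pt "-0.36 0 0 0 0 0 0" --pt "-0.36 0 0 0 0 0 0"

```text
t: 16.77
eef_pos: [0.5939, -0.1083, 0.1314]
ee_rot: [3.138, 0.35, 3.011]
force: [-0.2, -0.3, -0.1]
width: 0.0598
gripper_force: 0.0
```

```bash
python3 -c "
from h import *
st('M')"
```

```text
t 16.77 p [ 0.5939 -0.1083  0.1314] turn [ 0.2  0.  -0.1] shift now-axes [  0.5 -11.4   0.7] target-axes [  0.5 -11.4   0.8]
F desk [-0.14 -0.28 -0.11] q [ 0.2   0.14 -0.69  0.27 -0.42 -2.13] w 0.0598
```

Call:
servo_tool --pt "-0.36 0 1 0 0 0 0" --pt "-0.36 0 1 0 0 0 0" --pt "-0.36 0 0 0 0 0 0" --pt "-0.36 0 0 0 0 0 0"

```text
t: 17.1
eef_pos: [0.5941, -0.1067, 0.1309]
ee_rot: [3.138, 0.349, 3.01]
force: [-0.2, -0.5, 0.7]
width: 0.0595
gripper_force: 0.3
```

Call:
servo_tool --pt "-0.36 0 0.5 0 0 0 0" --pt "-0.36 0 0.5 0 0 0 0" --pt "-0.36 0 0 0 0 0 0" --pt "-0.36 0 0 0 0 0 0"

```text
t: 17.43
eef_pos: [0.5941, -0.1057, 0.1309]
ee_rot: [3.138, 0.349, 3.01]
force: [-1.4, -1.2, -0.3]
width: 0.0596
gripper_force: 0.7
```

Call:
servo_tool --pt "-0.36 0 0.5 0 0 0 0" --pt "-0.36 0 0.5 0 0 0 0" --pt "-0.36 0 0 0 0 0 0" --pt "-0.36 0 0 0 0 0 0"

```text
t: 17.77
eef_pos: [0.5942, -0.1048, 0.131]
ee_rot: [3.139, 0.349, 3.01]
force: [-1.8, -4.0, 2.4]
width: 0.06
gripper_force: 1.8
```

Call:
servo_tool --pt "-0.36 0 0.5 0 0 0 0" --pt "-0.36 0 0.5 0 0 0 0" --pt "-0.36 0 0 0 0 0 0" --pt "-0.36 0 0 0 0 0 0"

```text
t: 18.1
eef_pos: [0.5942, -0.104, 0.131]
ee_rot: [3.139, 0.349, 3.01]
force: [-2.1, -4.9, 3.7]
width: 0.0594
gripper_force: 2.7
```

Call:
servo_tool --pt "-0.36 0 0.5 0 0 0 0" --pt "-0.36 0 0.5 0 0 0 0" --pt "-0.36 0 0 0 0 0 0" --pt "-0.36 0 0 0 0 0 0"

```text
t: 18.43
eef_pos: [0.5942, -0.1032, 0.1311]
ee_rot: [3.139, 0.348, 3.01]
force: [-2.9, -6.8, 5.2]
width: 0.0599
gripper_force: 3.6
```

The middle relay acts as a stiff spring, so it is sound. I push it right next.

Call:
servo_tool --pt "-0.36 0 -3 0 0 0 0" --pt "-0.36 0 -4 0 0 0 0" --pt "-0.36 0 -4 0 0 0 0" --pt "-0.36 0 -4 0 0 0 0" --pt "-0.36 0 -4 0 0 0 0" --pt "-0.36 0 -4 0 0 0 0" --pt "-0.36 0 -4 0 0 0 0" --pt "-0.36 0 -2 0 0 0 0" --pt "-0.36 0 0 0 0 0 0" --pt "-0.36 0 0 0 0 0 0"

```text
t: 19.27
eef_pos: [0.591, -0.1312, 0.1311]
ee_rot: [3.138, 0.349, 3.01]
force: [0.1, 4.5, 0.8]
width: 0.0599
gripper_force: 1.7
```

Call:
servo_tool --pt "-0.36 0 -0.5 0 0 0 0" --pt "-0.36 0 -0.5 0 0 0 0" --pt "-0.36 0 0 0 0 0 0" --pt "-0.36 0 0 0 0 0 0"

```text
t: 19.6
eef_pos: [0.591, -0.1319, 0.1311]
ee_rot: [3.138, 0.35, 3.011]
force: [-1.7, 5.4, 3.3]
width: 0.0594
gripper_force: 2.7
```

Call:
servo_tool --pt "-0.36 0 -0.5 0 0 0 0" --pt "-0.36 0 -0.5 0 0 0 0" --pt "-0.36 0 0 0 0 0 0" --pt "-0.36 0 0 0 0 0 0"

```text
t: 19.93
eef_pos: [0.5909, -0.1327, 0.1313]
ee_rot: [3.138, 0.35, 3.011]
force: [-3.0, 7.5, 4.3]
width: 0.0595
gripper_force: 3.7
```

Call:
servo_tool --pt "-0.36 0 5 0 0 0 0" --pt "-0.36 0 5 0 0 0 0" --pt "-0.36 0 3.7 0 0 0 0" --pt "-0.36 3 0 -14.6 0 0 0" --pt "-0.36 3 0 -14.6 0 0 0" --pt "-0.36 3 0 -14.6 0 0 0" --pt "-0.36 3 0 -14.6 0 0 0" --pt "-0.36 3 0 -14.6 0 0 0" --pt "-0.36 0 0 0 0 0 0" --pt "-0.36 0 -24 0 0 0 0" --pt "-0.36 0 -24 0 0 0 0" --pt "-0.36 0 -24 0 0 0 0" --pt "-0.36 0 -24 0 0 0 0" --pt "-0.36 0 -24 0 0 0 0" --pt "-0.36 0 0 0 0 0 0" --pt "-0.36 0 0 0 0 0 0" --pt "-0.36 0 0 0 0 0 0"

```text
t: 21.35
eef_pos: [0.5378, -0.234, 0.1933]
ee_rot: [3.138, 0.348, 3.01]
force: [-0.0, 0.5, 0.6]
width: 0.0593
gripper_force: 0.0
```

```bash
python3 -c "
from h import *
st('R')"
```

```text
t 21.35 p [ 0.5378 -0.234   0.1933] turn [ 0.1 -0.1 -0.1] shift now-axes [-15.4   0.4  72.4] target-axes [-15.3   0.5  72.4]
F desk [-0.08  0.45  0.62] q [-0.06  0.05 -0.53  0.03 -0.64 -1.66] w 0.0593
```

Call:
servo_tool --pt "-0.36 -3.1 0.2 14.4 0 0 0" --pt "-0.36 -3.1 0.2 14.4 0 0 0" --pt "-0.36 -3.1 0.2 14.4 0 0 0" --pt "-0.36 -3.1 0.2 14.4 0 0 0" --pt "-0.36 -3.1 0.2 14.4 0 0 0" --pt "-0.36 0 0 0 0 0 0" --pt "-0.36 0 0 0 0 0 0" --pt "-0.36 0 3 0 0 0 0" --pt "-0.36 0 3 0 0 0 0" --pt "-0.36 0 3 0 0 0 0" --pt "-0.36 0 2.5 0 0 0 0" --pt "-0.36 0 0 0 0 0 0" --pt "-0.36 0 0 0 0 0 0"

```text
t: 22.43
eef_pos: [0.5786, -0.2261, 0.1321]
ee_rot: [3.138, 0.35, 3.011]
force: [0.1, 0.9, -0.2]
width: 0.0597
gripper_force: 0.0
```

```bash
python3 -c "
from h import *
st('R')"
```

```text
t 22.43 p [ 0.5786 -0.2261  0.1321] turn [ 0.2  0.  -0.1] shift now-axes [  0.8 -12.6   1.4] target-axes [  0.9 -12.6   1.4]
F desk [ 0.02  0.92 -0.24] q [-0.04  0.18 -0.56  0.06 -0.49 -1.71] w 0.0597
```

Call:
servo_tool --pt "-0.36 0 1 0 0 0 0" --pt "-0.36 0 1 0 0 0 0" --pt "-0.36 0 0 0 0 0 0" --pt "-0.36 0 0 0 0 0 0"

```text
t: 22.77
eef_pos: [0.5788, -0.2246, 0.1318]
ee_rot: [3.139, 0.349, 3.01]
force: [-0.3, -2.2, 0.5]
width: 0.0596
gripper_force: 0.8
```

Call:
servo_tool --pt "-0.36 0 0.5 0 0 0 0" --pt "-0.36 0 0.5 0 0 0 0" --pt "-0.36 0 0 0 0 0 0" --pt "-0.36 0 0 0 0 0 0"

```text
t: 23.1
eef_pos: [0.5789, -0.2237, 0.1318]
ee_rot: [3.139, 0.349, 3.01]
force: [-2.2, -4.5, 2.7]
width: 0.0596
gripper_force: 2.0
```

Call:
servo_tool --pt "-0.36 0 0.5 0 0 0 0" --pt "-0.36 0 0.3 0 0 0 0" --pt "-0.36 0 0 0 0 0 0" --pt "-0.36 0 0 0 0 0 0"

```text
t: 23.43
eef_pos: [0.5789, -0.2229, 0.1319]
ee_rot: [3.139, 0.349, 3.01]
force: [-2.3, -5.8, 4.5]
width: 0.0599
gripper_force: 2.8
```

Call:
servo_tool --pt "-0.36 0 0.5 0 0 0 0" --pt "-0.36 0 0.2 0 0 0 0" --pt "-0.36 0 0 0 0 0 0" --pt "-0.36 0 0 0 0 0 0"

```text
t: 23.77
eef_pos: [0.5789, -0.2224, 0.132]
ee_rot: [3.139, 0.349, 3.01]
force: [-3.0, -6.0, 5.1]
width: 0.0599
gripper_force: 3.4
```

Call:
servo_tool --pt "-0.36 0 -3 0 0 0 0" --pt "-0.36 0 -4 0 0 0 0" --pt "-0.36 0 -4 0 0 0 0" --pt "-0.36 0 -4 0 0 0 0" --pt "-0.36 0 -4 0 0 0 0" --pt "-0.36 0 -4 0 0 0 0" --pt "-0.36 0 -4 0 0 0 0" --pt "-0.36 0 -1 0 0 0 0" --pt "-0.36 0 0 0 0 0 0" --pt "-0.36 0 0 0 0 0 0"

```text
t: 24.6
eef_pos: [0.5755, -0.2496, 0.1316]
ee_rot: [3.138, 0.349, 3.01]
force: [1.1, 2.4, 0.1]
width: 0.0595
gripper_force: 1.1
```

Call:
servo_tool --pt "-0.36 0 -0.5 0 0 0 0" --pt "-0.36 0 -0.5 0 0 0 0" --pt "-0.36 0 0 0 0 0 0" --pt "-0.36 0 0 0 0 0 0"

```text
t: 24.93
eef_pos: [0.5754, -0.2504, 0.1317]
ee_rot: [3.138, 0.349, 3.011]
force: [-1.5, 3.8, 2.0]
width: 0.0598
gripper_force: 2.4
```

Call:
servo_tool --pt "-0.36 0 -0.5 0 0 0 0" --pt "-0.36 0 -0.5 0 0 0 0" --pt "-0.36 0 0 0 0 0 0" --pt "-0.36 0 0 0 0 0 0"

```text
t: 25.27
eef_pos: [0.5752, -0.2513, 0.1318]
ee_rot: [3.138, 0.349, 3.011]
force: [-2.4, 6.8, 5.7]
width: 0.0597
gripper_force: 3.4
```

Call:
servo_tool --pt "-0.36 0 -0.4 0 0 0 0" --pt "-0.36 0 -0.3 0 0 0 0" --pt "-0.36 0 0 0 0 0 0" --pt "-0.36 0 0 0 0 0 0"

```text
t: 25.6
eef_pos: [0.5751, -0.2518, 0.1319]
ee_rot: [3.138, 0.349, 3.011]
force: [-3.0, 7.8, 6.2]
width: 0.0593
gripper_force: 4.1
```

Run:
```python
from h import *
st('R')
# plan: grip tilt th at L, place upright in tray
for th in(16,20,24):
  r=RTt(th)
  for g in(85,140,190):
    for q in iks(gp('L',g,r),r,8): print("L",th,g,q.round(2),np.minimum(q-LO,HI-q).min().round(2))
  for a in range(-60,90,15):
    # block-> vertical: rotate about desk y by +30deg (tilt back), then yaw a
    rr=Rz(np.radians(a))@E("y",0)@Rz(desk[2])@E("y",np.radians(30))@Rz(-desk[2])@r
    p=np.array([tray[0],tray[1],.005+.085])+.019*rr[:,2]
    for q in iks(p,rr,6): print(" tray",th,a,q.round(2),np.minimum(q-LO,HI-q).min().round(2))
```

```text
t 25.6 p [ 0.5751 -0.2518  0.1319] turn [ 0.2  0.  -0.1] shift now-axes [ 0.6 13.3  1.3] target-axes [ 0.6 13.3  1.3]
F desk [-3.94  7.34  6.24] q [-0.1   0.19 -0.52  0.02 -0.51 -1.62] w 0.0593
L 16 85 [ 0.4   0.18 -0.62  0.27 -0.54 -2.32] 0.4
L 16 140 [ 0.44  0.08 -0.6   0.24 -0.66 -2.31] 0.42
L 16 190 [ 0.47 -0.   -0.58  0.22 -0.77 -2.31] 0.44
 tray 16 -60 [ 0.71  0.41 -0.2  -0.3  -0.9   3.  ] 0.03
 tray 16 -45 [ 0.71  0.44 -0.15 -0.29 -0.99 -3.03] 0.0
 tray 16 -30 [ 0.71  0.47 -0.11 -0.27 -1.06 -2.79] 0.24
 tray 16 -15 [ 0.73  0.49 -0.08 -0.24 -1.12 -2.57] 0.46
 tray 16 0 [ 0.75  0.52 -0.06 -0.2  -1.17 -2.35] 0.68
 tray 16 15 [ 0.77  0.53 -0.05 -0.16 -1.19 -2.14] 0.89
 tray 16 30 [ 0.81  0.54 -0.06 -0.1  -1.2  -1.93] 0.96
 tray 16 45 [ 0.84  0.54 -0.08 -0.05 -1.19 -1.73] 0.94
 tray 16 60 [ 0.87  0.53 -0.11  0.01 -1.17 -1.53] 0.91
 tray 16 75 [ 0.9   0.52 -0.16  0.07 -1.12 -1.33] 0.86
L 20 85 [ 0.4   0.15 -0.74  0.45 -0.41 -2.49] 0.28
L 20 140 [ 0.45  0.05 -0.7   0.37 -0.55 -2.44] 0.32
L 20 190 [ 0.49 -0.04 -0.67  0.32 -0.68 -2.42] 0.35
 tray 20 -60 [ 0.76  0.4  -0.23 -0.21 -0.88  
[... 399 characters left out ...]
y 20 75 [ 0.89  0.49 -0.2   0.06 -1.05 -1.32] 0.82
L 24 85 [ 0.33  0.13 -0.89  0.81 -0.25 -2.79] 0.13
L 24 140 [ 0.44  0.02 -0.82  0.55 -0.43 -2.61] 0.2
L 24 190 [ 0.5  -0.07 -0.77  0.46 -0.58 -2.55] 0.25
 tray 24 -60 [ 0.81  0.4  -0.26 -0.13 -0.87  2.81] 0.22
 tray 24 -30 [ 0.8   0.43 -0.21 -0.13 -0.94 -2.95] 0.08
 tray 24 -15 [ 0.8   0.44 -0.2  -0.12 -0.97 -2.7 ] 0.33
 tray 24 0 [ 0.81  0.45 -0.19 -0.1  -1.   -2.46] 0.57
 tray 24 15 [ 0.82  0.46 -0.19 -0.08 -1.01 -2.22] 0.81
 tray 24 30 [ 0.84  0.46 -0.19 -0.05 -1.01 -1.98] 0.83
 tray 24 45 [ 0.85  0.46 -0.2  -0.02 -1.01 -1.75] 0.82
 tray 24 60 [ 0.87  0.46 -0.22  0.01 -1.   -1.52] 0.8
 tray 24 75 [ 0.88  0.45 -0.24  0.04 -0.98 -1.3 ] 0.78
```

All three are wiggled: the left one is loose and the other two are stiff. I retract, return to the left relay and open fully.

Call:
servo_tool --pt "-0.36 0 5 0 0 0 0" --pt "-0.36 0 5 0 0 0 0" --pt "-0.36 0 3.5 0 0 0 0" --pt "-0.36 3 0 -14.6 0 0 0" --pt "-0.36 3 0 -14.6 0 0 0" --pt "-0.36 3 0 -14.6 0 0 0" --pt "-0.36 3 0 -14.6 0 0 0" --pt "-0.36 3 0 -14.6 0 0 0" --pt "-0.36 0 0 0 0 0 0" --pt "-1 0 30 0 0 0 0" --pt "-1 0 30 0 0 0 0" --pt "-1 0 30 0 0 0 0" --pt "-1 0 30 0 0 0 0" --pt "-1 0 30 0 0 0 0" --pt "-1 0 30 0 0 0 0" --pt "-1 0 30 0 0 0 0" --pt "-1 0 28 0 0 0 0" --pt "-1 0 0 0 0 0 0" --pt "-1 0 0 0 0 0 0" --pt "-1 0 0 0 0 0 0"

```text
t: 27.27
eef_pos: [0.5688, 0.0021, 0.1951]
ee_rot: [3.139, 0.348, 3.011]
force: [-0.3, -0.4, 0.4]
width: 0.088
gripper_force: 0.0
```

Run:
```python
from h import *
st('L',g=82)
f=arm.grab_frame("top"); u,v=proj(f,at('L',115)).astype(int); a=f["color"][v-60:v+60,u-60:u+60,::-1]
f=arm.grab_frame("scene"); u,v=proj(f,at('L',70)).astype(int); b=f["color"][v-60:v+60,u-60:u+60,::-1]
cv2.imwrite("pics/c4.png",cv2.resize(np.hstack([a,b]),(800,400),interpolation=cv2.INTER_CUBIC))
```

```text
t 27.27 p [0.5688 0.0021 0.1951] turn [ 0.1 -0.1 -0. ] shift now-axes [-15.4   2.2  78.9] target-axes [-15.3   2.4  78.9]
F desk [-0.28 -0.45  0.43] q [ 0.46  0.01 -0.69  0.34 -0.6  -2.42] w 0.088
```

View pics/c4.png

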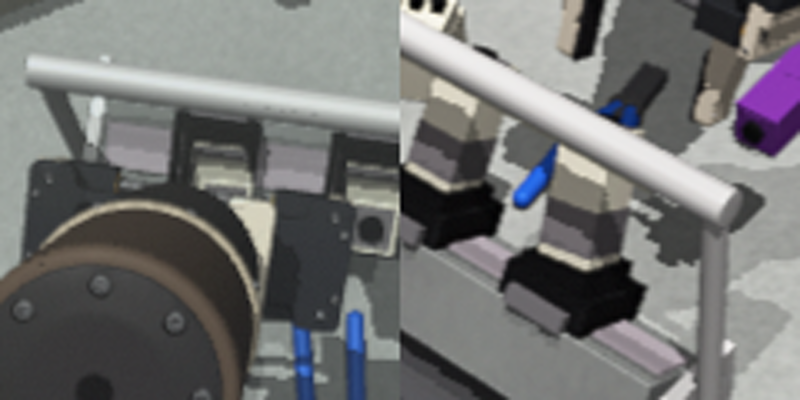

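The left relay (at about (590,190) in the right half) stays leaned to the right, unlike the middle one. That confirms it is loose. I descend, centre and grip.

Call:
servo_tool --pt "-1 -3.1 0 15.8 0 0 0" --pt "-1 -3.1 0 15.8 0 0 0" --pt "-1 -3.1 0 15.8 0 0 0" --pt "-1 -3.1 0 15.8 0 0 0" --pt "-1 -3.1 0 15.8 0 0 0" --pt "-1 0 1.5 0 0 0 0" --pt "-1 0 1.5 0 0 0 0" --pt "-1 0 0 0 0 0 0" --pt "-0.1 0 0 0 0 0 0" --pt "-0.1 0 0 0 0 0 0" --pt "-0.1 0 0 0 0 0 0" --pt "1 0 0 0 0 0 0" --pt "1 0 0 0 0 0 0" --pt "1 0 0 0 0 0 0" --pt "1 0 0 0 0 0 0" --pt "1 0 0 0 0 0 0" --squeeze 40

```text
t: 28.7
eef_pos: [0.6106, -0.0003, 0.1269]
ee_rot: [3.138, 0.349, 3.01]
force: [-0.8, -1.1, -0.2]
width: 0.0399
gripper_force: 0.2
```

Run:
```python
from h import *
st('L',g=82)
r=cur()[1]; print("pull 60 along axis, tool axes:",(r.T@(at('L',60)-at('L',0))*1000).round(1))
```

```text
t 28.7 p [ 6.106e-01 -3.000e-04  1.269e-01] turn [ 0.2 -0.  -0.1] shift now-axes [ 0.7 -0.7  0.6] target-axes [ 0.7 -0.6  0.6]
F desk [-0.61 -1.24 -0.15] q [ 0.4   0.16 -0.74  0.45 -0.4  -2.49] w 0.0399
pull 60 along axis, tool axes: [ 10.4   0.1 -59.1]
```

Call:
servo_tool --pt "1 0 0 0 0 0 0" --pt "1 0 0 0 0 0 0" --pt "1 0 0 0 0 0 0" --pt "1 0.9 0 -5 0 0 0" --pt "1 0.9 0 -5 0 0 0" --pt "1 0 0 0 0 0 0" --squeeze 40

```text
t: 29.2
eef_pos: [0.6052, 0.0003, 0.1363]
ee_rot: [3.138, 0.349, 3.01]
force: [0.1, -0.2, -2.4]
width: 0.0377
gripper_force: 39.8
```

Call:
servo_tool --pt "1 1.75 0 -9.9 0 0 0" --pt "1 1.75 0 -9.9 0 0 0" --pt "1 1.75 0 -9.9 0 0 0" --pt "1 1.75 0 -9.9 0 0 0" --pt "1 1.75 0 -9.9 0 0 0" --pt "1 1.75 0 -9.9 0 0 0" --pt "1 0 0 0 0 0 0" --pt "1 0 0 0 0 0 0"

```text
t: 29.87
eef_pos: [0.5754, 0.0042, 0.1881]
ee_rot: [3.138, 0.349, 3.01]
force: [-0.1, -0.2, -2.4]
width: 0.0382
gripper_force: 39.9
```

```bash
cat >> h.py <<'E'
p0=np.array([.6106,-.0003,.1269]);r0=R.from_euler("xyz",[3.138,.349,3.01]).as_matrix()
o=r0.T@(at('L',0)-p0)   # base in tool frame
ay=Rz(desk[2])[:,1]
rP=E("z",np.radians(11))@R.from_rotvec(ay*np.radians(30)).as_matrix()@r0
def tp(h): return np.array([tray[0],tray[1],.005+h])-rP@o
E
python3 - <<'E'
from h import *
print(o.round(4)); delta(tp(.08),rP); p,r,s=cur()
for h in(.08,0.): print(tp(h).round(3),ik(tp(h),rP,s["q"])[0].round(2),ik(tp(h),rP,s["q"])[1])
print((r@o+p).round(3),s["width"],np.round(s["force"],1))
E
```

```text
[-0.0136 -0.0008  0.0623]
t 29.87 p [0.5754 0.0042 0.1881] turn [ -0.9  30.  -11. ] shift now-axes [ 97.7 313.4   7.5] target-axes [ 21.  324.7  44.5]
[0.528 0.327 0.149] [ 0.79  0.42 -0.04 -0.12 -1.24 -2.25] 5.551115123125783e-16
[0.528 0.327 0.069] [ 0.79  0.49 -0.12 -0.13 -1.09 -2.23] 2.0816681711721685e-14
[ 0.609 -0.001  0.134] 0.03817331589910035 [-0.1 -0.2 -2.4]
```

Call:
servo_tool --pt "1 0 5 -8 0 0 0" --pt "1 2 15 -8 0 0 0" --pt "1 9 26 -4 0 0 0" --pt "1 10 30 0 0 0 0" --pt "1 10 30 0 0 0 0" --pt "1 10 30 0 0 0 0" --pt "1 10 30 0 0 0 0" --pt "1 10 30 0 0 0 0" --pt "1 10 30 0 0 0 0" --pt "1 10 30 0 0 0 0" --pt "1 10 30 0 0 0 0" --pt "1 6 20 0 0 0 0" --pt "1 0 7 0 0 0 0" --pt "1 0 0 0 0 0 0" --pt "1 0 0 0 0 0 0"

```text
t: 31.12
eef_pos: [0.5262, 0.3228, 0.1806]
ee_rot: [3.139, 0.323, 3.023]
force: [-0.5, -0.8, -3.4]
width: 0.0375
gripper_force: 39.9
```

```bash
python3 -c "
from h import *
delta(tp(.06),rP);p,r,s=cur();print((r@o+p).round(3),s['width'],s['gripper_force'])"
```

```text
t 31.12 p [0.5262 0.3228 0.1806] turn [ -0.8  28.5 -10.2] shift now-axes [15.6  3.9 49.5] target-axes [-10.6   3.7  50.8]
[0.559 0.318 0.126] 0.037467992562458315 39.88452136516571
```

Call:
servo_tool --pt "1 0 0 0 -0.1 3.5 -1.3" --pt "1 0 0 0 -0.1 5 -1.8" --pt "1 0 0 0 -0.1 5 -1.8" --pt "1 0 0 0 -0.1 5 -1.8" --pt "1 0 0 0 -0.2 5 -1.8" --pt "1 0 0 0 -0.2 5 -1.7" --pt "1 0 0 0 0 0 0" --pt "1 0 0 0 0 0 0" --pt "1 0 0 0 0 0 0"

```text
t: 31.87
eef_pos: [0.5266, 0.3219, 0.1809]
ee_rot: [3.139, -0.174, -3.084]
force: [-0.2, 0.5, -3.2]
width: 0.0375
gripper_force: 39.9
```

Run:
```python
from h import *
delta(tp(.06),rP);delta(tp(0.),rP);p,r,s=cur();print((r@o+p).round(3),s['width'],(r.T@[0,0,-60]).round(1))
f=arm.grab_frame("scene"); u,v=proj(f,[tray[0],tray[1],.08]).astype(int); b=f["color"][max(v-90,0):v+90,u-90:u+90,::-1]
cv2.imwrite("pics/c5.png",cv2.resize(b,(600,600),interpolation=cv2.INTER_CUBIC)); print(b.shape)
```

```text
t 31.87 p [0.5266 0.3219 0.1809] turn [ 0.   0.1 -0.2] shift now-axes [-10.3   4.6  51.2] target-axes [-10.4   4.6  51.2]
t 31.87 p [0.5266 0.3219 0.1809] turn [ 0.   0.1 -0.2] shift now-axes [-20.7   4.5 110.3] target-axes [-20.8   4.5 110.3]
[0.529 0.321 0.117] 0.037488734470955784 [-10.4  -0.2  59.1]
(180, 180, 3)
```

View pics/c5.png

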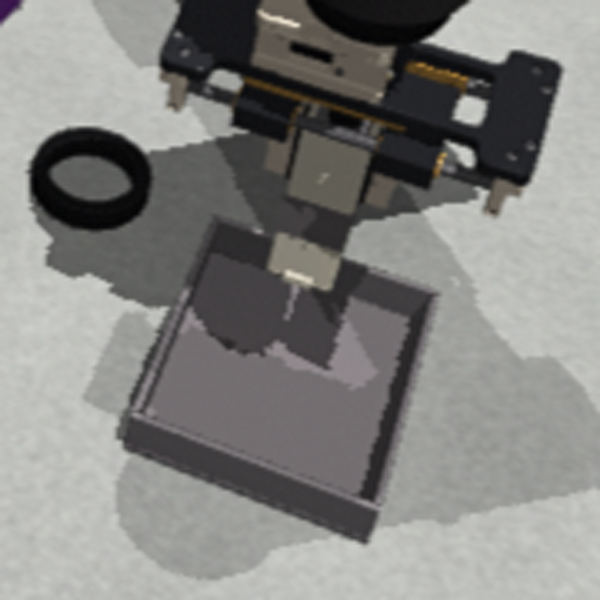

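The relay is held upright over the tray, with its base at about (300,265) in the crop and the tray floor below it. I lower it.

Call:
servo_tool --pt "1 -2 0.5 10 0 0 0" --pt "1 -3.5 1 18 0 0 0" --pt "1 -3.5 1 18 0 0 0" --pt "1 -3.5 1 18 0 0 0" --pt "1 -3.5 1 18 0 0 0" --pt "1 -2 0 12 0 0 0" --pt "1 -1 0 6 0 0 0" --pt "1 0 0 0 0 0 0" --pt "1 0 0 0 0 0 0"

```text
t: 32.67
eef_pos: [0.5277, 0.3283, 0.0801]
ee_rot: [3.138, -0.174, -3.081]
force: [1.0, -0.0, -2.2]
width: 0.0378
gripper_force: 39.9
```

```bash
python3 -c "
from h import *
delta(tp(.0),rP);p,r,s=cur();print((r@o+p).round(4),s['force'])"
```

```text
t 32.67 p [0.5277 0.3283 0.0801] turn [ 0.1  0.1 -0. ] shift now-axes [-1.8 -1.6 11.3] target-axes [-1.8 -1.6 11.3]
[0.5304 0.3278 0.0164] [ 0.95428731 -0.02060582 -2.18568177]
```

Call:
servo_tool --pt "1 -0.3 0 2 0 0 0" --pt "1 -0.4 0 2 0 0 0" --pt "1 0 0 0 0 0 0" --pt "1 0 0 0 0 0 0"

```text
t: 33.0
eef_pos: [0.5278, 0.3282, 0.076]
ee_rot: [3.138, -0.174, -3.082]
force: [-0.7, 0.1, -2.3]
width: 0.0376
gripper_force: 39.9
```

Call:
servo_tool --pt "1 -0.2 0 1 0 0 0" --pt "1 -0.2 0 1 0 0 0" --pt "1 0 0 0 0 0 0" --pt "1 0 0 0 0 0 0"

```text
t: 33.33
eef_pos: [0.5276, 0.3281, 0.0735]
ee_rot: [3.138, -0.174, -3.082]
force: [-0.5, 0.1, -3.0]
width: 0.0377
gripper_force: 39.9
```

Base estimate about 10 mm, floor at 5 mm. I continue in 1 mm steps.

Call:
servo_tool --pt "1 -0.2 0 1 0 0 0" --pt "1 -0.2 0 1 0 0 0" --pt "1 0 0 0 0 0 0" --pt "1 0 0 0 0 0 0"

```text
t: 33.67
eef_pos: [0.5277, 0.3281, 0.0714]
ee_rot: [3.138, -0.174, -3.082]
force: [-0.2, -0.0, -2.4]
width: 0.0377
gripper_force: 39.9
```

Call:
servo_tool --pt "1 -0.2 0 1 0 0 0" --pt "1 0 0 0 0 0 0" --pt "1 0 0 0 0 0 0"

```text
t: 33.92
eef_pos: [0.5279, 0.3282, 0.0707]
ee_rot: [3.138, -0.174, -3.082]
force: [0.7, 0.7, -0.7]
width: 0.0376
gripper_force: 39.9
```

Call:
servo_tool --pt "1 -0.2 0 1 0 0 0" --pt "1 0 0 0 0 0 0" --pt "1 0 0 0 0 0 0"

```text
t: 34.17
eef_pos: [0.528, 0.3283, 0.0706]
ee_rot: [3.138, -0.173, -3.082]
force: [-1.1, -0.5, 6.1]
width: 0.038
gripper_force: 39.9
```

Call:
servo_tool --pt "1 -0.2 0 1 0 0 0" --pt "1 0 0 0 0 0 0" --pt "1 0 0 0 0 0 0"

```text
t: 34.42
eef_pos: [0.5282, 0.3283, 0.0705]
ee_rot: [3.137, -0.173, -3.081]
force: [-2.9, 0.0, 12.1]
width: 0.0376
gripper_force: 40.0
```

Call:
servo_tool --pt "1 0.2 0 -1 0 0 0" --pt "1 0 0 0 0 0 0" --pt "1 0 0 0 0 0 0" --squeeze 6

```text
t: 34.67
eef_pos: [0.5285, 0.3285, 0.0703]
ee_rot: [3.137, -0.172, -3.081]
force: [0.4, -1.1, 6.5]
width: 0.038
gripper_force: 6.0
```

Call:
servo_tool --pt "0.08 0 0 0 0 0 0" --pt "0.02 0 0 0 0 0 0" --pt "-0.1 0 0 0 0 0 0" --pt "-0.3 0 0 0 0 0 0" --pt "-0.7 0 0 0 0 0 0" --pt "-1 0 0 0 0 0 0" --pt "-1 0 0 0 0 0 0" --pt "-1 0 0 0 0 0 0"

```text
t: 35.33
eef_pos: [0.5278, 0.3282, 0.0694]
ee_rot: [3.138, -0.174, -3.082]
force: [-0.1, -0.1, -0.6]
width: 0.076
gripper_force: 0.0
```

Run:
```python
from h import *
p,r,s=cur();print(s['force'],s['width'],(r.T@[0,0,40]).round(1))
f=arm.grab_frame("scene"); u,v=proj(f,[tray[0],tray[1],.08]).astype(int); b=f["color"][max(v-90,0):v+90,u-90:u+90,::-1]
cv2.imwrite("pics/c6.png",cv2.resize(b,(600,600),interpolation=cv2.INTER_CUBIC))
```

```text
[-0.0673327  -0.11029478 -0.63804507] 0.07600517144895351 [  6.9   0.1 -39.4]
```

View pics/c6.png

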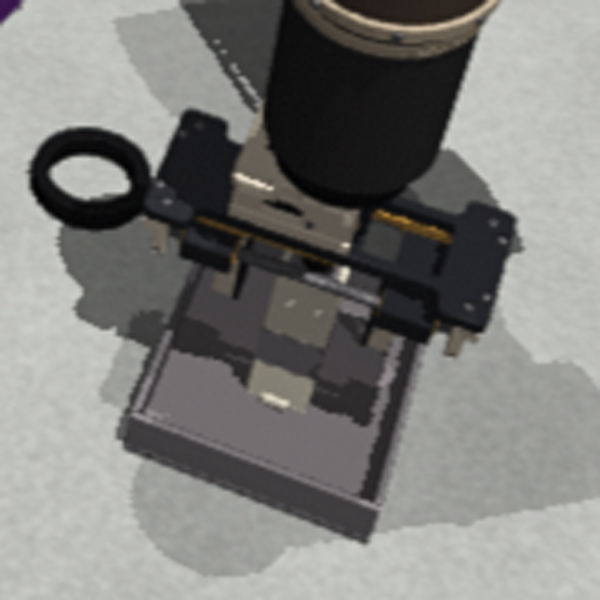

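The relay stands upright in the tray, its base at about (280,390), and the gripper is open. I retreat straight up.

Call:
servo_tool --pt "-1 0.9 0 -5 0 0 0" --pt "-1 1.7 0 -10 0 0 0" --pt "-1 3.5 0 -20 0 0 0" --pt "-1 3.5 0 -20 0 0 0" --pt "-1 3.5 0 -20 0 0 0" --pt "-1 5.2 0 -30 0 0 0" --pt "-1 5.2 0 -30 0 0 0" --pt "-1 5.2 0 -30 0 0 0" --pt "-1 0 0 0 0 0 0" --pt "-1 0 0 0 0 0 0"

```text
t: 36.22
eef_pos: [0.529, 0.3282, 0.2405]
ee_rot: [3.134, -0.169, -3.081]
force: [-0.3, 0.1, -0.3]
width: 0.0877
gripper_force: 0.0
```

Run:
```python
from h import *
print(cur()[0])
f=arm.grab_frame("scene"); cv2.imwrite("pics/final.png",f["color"][:,:,::-1])
for d in arm.recognise("relay_a",f): print(round(d["conf"],2),w(f,d["at"]).round(3))
for q in("pliers","tape","breaker_1"):
  d=arm.recognise(q,f)[:1]; print(q,[w(f,x["at"]).round(3) for x in d])
```

```text
[0.52904136 0.32823266 0.24054426]
0.91 [ 0.596 -0.231  0.136]
0.87 [ 0.556 -0.46   0.037]
0.83 [ 0.61  -0.11   0.135]
0.81 [0.551 0.329 0.088]
0.81 [0.349 0.011 0.037]
pliers [array([ 0.484, -0.1  ,  0.017])]
tape [array([0.444, 0.158, 0.023])]
breaker_1 [array([ 0.454, -0.262,  0.046])]
```

View pics/final.png

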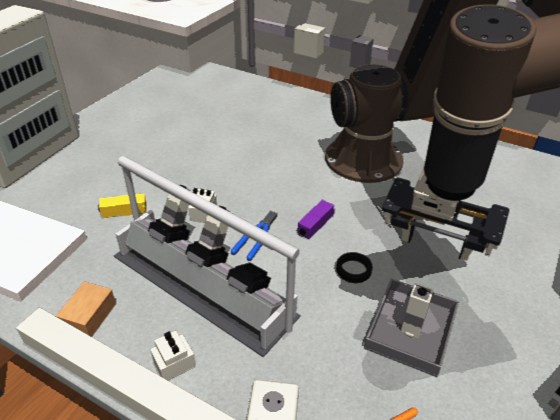

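The relay stands upright in the tray at (413,310). The left socket is empty, the other two relays are still seated, and the pliers, tape roll and breaker block look undisturbed. I hand the job in.

```bash
python3 -c "
from h import *
print(arm.job_done())"
```

```text
the job is handed in; nothing more can be done
None
```

The left relay was the loose one; it is out of its socket and standing upright in the grey tray, the middle and right relays tested sound and stay seated, and the job was handed in at about 36 s of the 67 s limit (pushes peaked between 6 and 9 N, and an early aborted approach may have brushed the left relay before its test).

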